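# Swap trays at the UV curing boxes

## Robot

A 6-joint arm with a two-finger parallel gripper is mounted at the origin on the work surface. World frame = base frame: x ahead of the robot, y to its left, z up, the work surface at z = 0. Lengths are in m, angles in rad, forces in N, time in s.
With the tool pointing down it reaches from about 0.3 to 0.875 m from the base axis. Payload 6.4 kg.
Tool frame: the origin (TCP) lies at the very end of the fingers, on their centre line; the grasp point (between the pads) lies 19 mm behind it (arm.grasp_offset is the x of the grasp point in the tool frame, in m); x points along the fingers, y is the direction in which the jaws open and shut, and the axes are right-handed (so a half turn about x gives the same grasp; the last joint's range is limited). The gripper opens to 85 mm and grips with 20 to 120 N. Pads are 22 mm wide; open, the fingers measure 114 mm over their backs; the gripper's body (76 mm by 85 mm) begins 54 mm behind the grasp point. The pads swing forward as they close: fully open they stand 13 mm farther back than shut.
Start: joints at [-1.416, 0.181, 1.607, -0, 1.354, -0.206], TCP at [0.203, -0.538, 0.231] pointing down, gripper open.
Joint ranges: [-2.99, 2.99], [-0.89, 2.07], [0.3, 2.58], [-1.14, 4.28], [0, 2.63], [-3.12, 3.12]. Speed limits (rad/s): [2.57, 2.57, 3.01, 3.14, 3.14, 3.14].

## Interface

Orientations are given as a rotation vector (axis times angle).
In Python, from cell import arm gives the robot as it stands.
- The arm moves only by the shell command python3 -m creep 'ROWS'. ROWS is JSON, a list of rows, each a list of 5 numbers: the gripper command: -1 is shut, 1 is fully open, values between are in proportion, then the shift along the tool's x, y, z in m, then the turn about the tool's x in degrees. In form: [[hand, tx, ty, tz, roll], ...]. A call has 1 to 8 rows; each row shifts and turns the commanded pose from where the row before left it, along the tool's axes as they then stand; what a row does not reach is not made up. A row lasts 1/10 s, in which the tool goes at most 50 mm and 8.59 degrees, less where a joint would pass 70% of its speed; a pose out of reach is approached as far as the arm can. A call is refused whole if a number of a shift passes 0.05 or a number of a turn 8.59, either way. A call with a gripper value outside its range is refused whole. The fingers move at their own pace and stop on an object; the grip force is fixed at half the most. Time passes only in rows, so rows that do not move let the fingers close. It gives the time, the measured TCP pose, the force and the opening at its end, in the units of the state.
- arm.observe(): the state, without advancing time (a new reading comes with each control period).
- arm.read_camera(name): name is "scene" or "top" or "wrist"; returns the picture (420x560x3 uint8, red, green, blue); there is no depth.
- arm.calibration(name): a dict with "intrinsics" (3x3 intrinsics, pixels), "D" ([k1, k2, p1, p2, k3] as OpenCV has them; the pictures are not rectified), "rvec" (rotation vector, rad) and "tvec" (3), from world to camera coordinates, as OpenCV has them; the wrist camera has in their place "T_tool_cam" (4x4, takes a point from camera to tool coordinates, whose origin is the TCP and whose axes are the tool frame's). Camera axes: x right, y down, z forward; pixel columns grow to the right and rows downward; lengths in m; the calibration is good to about 2 mm. A picture is of the moment at which its call begins: read the wrist's pose just before it. calibration takes no time and is no camera call.
- arm.sign_off(): hands the job in, once; it reports no verdict.
The state is a dict: "time": time; "q": joint angles; "dq": joint speeds; "tau": joint torques, N m; "tcp_pos": TCP position; "orientation": TCP orientation; "force": force on the tool from outside, world axes, zero at the start; "ft_torque": the same for the moment, N m; "opening": opening from 0.0 (shut) to 1.0 (fully open).
Only numpy, scipy, OpenCV 4.12 (cv2) and the standard library are available. Lean on these libraries where they do the work, as an engineer would, in place of code of your own. Each camera call takes 0.05 s, during which the arm holds its last target.

## Task

The star is cured and the round plaque is next: first hook a fingertip behind the blue lip and draw that tray all the way out to its stop, then push the orange-lipped tray fully shut. Use only the fingertips or the outside of the fingers: grip nothing, do not touch the star or the plaque, keep them lying flat in their trays, and leave everything else on the bench where it stands.

Things in the scene. Friction and masses are not known exactly. Their poses are not given: they have to be found in the camera images.
- blue_box: White UV curing box with an amber window, bolted to the bench, 170 deep (x) x 150 wide (y) x 88 high. Origin: centre of its underside, on the bench; its +x axis points to its back, so its front face is at x = -85 mm and its tray comes out along its -x.
- blue_tray (a joint): How far the tray with the blue lip is out (m): 0 = fully in, 0.13 = fully out at its end stop. Slides level along the box's -x on rails, about 2.5 N friction, stays where it is left.
- blue_lip_top (a point): Middle of the top edge of the upright blue lip, which moves with the tray; 82 mm above the bench, 37 above the tray floor; fully in, it is 145 mm in front of the box's origin, 60 in front of its front face. Axes as the box's. The lip is 120 wide (y) and 10 thick (x, this point in mid-thickness). In front of it (-x) is free air.
- blue_bed (a point): Middle of the floor of the tray's bed (142 long in x, 110 wide in y, 8 mm high rims, floor 45 mm above the bench); moves with the tray; axes as the box's. Between the bed's front rim and the lip's back face the tray has a bare finger recess, 52 long (x) and 110 wide (y), same floor height; even with the tray fully in, the recess lies wholly in front of the box, open from above.
- orange_box: White UV curing box with an amber window, bolted to the bench, 170 deep (x) x 150 wide (y) x 88 high. Origin: centre of its underside, on the bench; its +x axis points to its back, so its front face is at x = -85 mm and its tray comes out along its -x.
- orange_tray (a joint): How far the tray with the orange lip is out (m): 0 = fully in, 0.13 = fully out at its end stop. Slides level along the box's -x on rails, about 2.5 N friction, stays where it is left.
- orange_lip_top (a point): Middle of the top edge of the upright orange lip, which moves with the tray; 82 mm above the bench, 37 above the tray floor; fully in, it is 145 mm in front of the box's origin, 60 in front of its front face. Axes as the box's. The lip is 120 wide (y) and 10 thick (x, this point in mid-thickness). In front of it (-x) is free air.
- orange_bed (a point): Middle of the floor of the tray's bed (142 long in x, 110 wide in y, 8 mm high rims, floor 45 mm above the bench); moves with the tray; axes as the box's. Between the bed's front rim and the lip's back face the tray has a bare finger recess, 52 long (x) and 110 wide (y), same floor height; even with the tray fully in, the recess lies wholly in front of the box, open from above.
- star: Loose eight-pointed fibreboard star, 79 across its points, 12 thick, brown and black, lying flat in the blue-lipped tray, about 50 g. Origin: centre of its underside.
- disc: Loose round fibreboard plaque, 70 across, 12 thick, brown with a black spot, lying flat in the orange-lipped tray, about 50 g. Origin: centre of its underside.
- cup: White plastic mixing cup, 60 across, 85 high, standing between the trays. Origin: centre of its underside.
- beaker: White plastic cup, 76 across, 100 high, standing between the two boxes. Origin: centre of its underside.
- hardener: Small white bottle with a red cap, 44 across, 100 high. Origin: centre of its underside.
- pigment: Small clear jar with a blue lid, 56 across, 65 high. Origin: centre of its underside.
- sanding_block: Cork sanding block lying on the bench, 95 x 60 x 35 high. Origin: centre of its underside.
- brush: Flat paint brush with a wooden handle lying on the bench, 200 long. Origin: on its underside, near its middle.

How it is judged:
By the outcome, as a careful person would: the job done as asked, in the order asked, and still so for the second after the job is handed in, with the robot touching nothing.
It also fails if it takes over 51 s, if anything falls off the work surface, if the arm or the gripper's body presses on something with over 40 N, if the wrist force passes 120 N, or if a joint passes its speed limit or range.

## Working session

There is one attempt and no reset: what is moved stays moved. The work goes in short steps, Python scripts to look and compute and a shell command to move; the robot and the scene stay as the last step left them, time stands still between calls to the robot, and variables do not carry over. Pictures are saved under pics/ and viewed, and the job is handed in when it is done.

```bash
ls; mkdir -p pics; python3 - <<'E'
from cell import arm
import cv2
print(arm.observe())
for n in ("scene","top"):
    cv2.imwrite(f"pics/{n}0.png",arm.read_camera(n)[:,:,::-1]); print(arm.calibration(n))
print(arm.calibration("wrist"))
E
```

```text
pics
{'time': 0.0, 'q': array([-1.41628418e+00,  1.81592879e-01,  1.60802107e+00,  1.40525725e-05,
        1.35382954e+00, -2.06294995e-01]), 'dq': array([-0.00072967,  0.00011579,  0.00063577, -0.00075718,  0.00052254,
       -0.00094216]), 'tau': array([ 4.94397882e-04, -4.44866073e+01, -3.51340520e+01, -3.72137592e-04,
        8.95840436e-03, -4.20328774e-06]), 'tcp_pos': array([ 0.20292533, -0.5373911 ,  0.23034872]), 'orientation': array([ 2.02557989,  0.37132803, -2.025453  ]), 'force': array([0.09626031, 0.00910147, 0.56780739]), 'ft_torque': array([-0.03175524, -0.01778232, -0.05758453]), 'opening': 0.9960942709583623}
{'intrinsics': array([[452.02232632,   0.        , 282.78870933],
       [  0.        , 452.02232632, 201.39244486],
       [  0.        ,   0.        ,   1.        ]]), 'D': array([-0.0794315,  0.       ,  0.       ,  0.       ,  0.       ]), 'rvec': array([ 1.12813611,  2.42773313, -0.90454683]), 'tvec': array([ 0.32200172, -0.28826014,  1.52018519])}
{'intrinsics': array([[408.87500876,   0.        , 284.43372405],
       [  0.        , 408.87500876, 215.602
[... 153 characters left out ...]
([ 2.18912595, -2.12509273,  0.14242072]), 'tvec': array([0.00863484, 0.57790567, 1.12762582])}
{'intrinsics': array([[346.72770514,   0.        , 271.98388222],
       [  0.        , 346.72770514, 210.06607771],
       [  0.        ,   0.        ,   1.        ]]), 'D': array([-0.07331177,  0.        ,  0.        ,  0.        ,  0.        ]), 'T_tool_cam': array([[ 2.82553931e-05, -3.20863465e-01,  9.47125459e-01,
        -1.43635030e-01],
       [ 9.99999955e-01, -2.73870020e-04, -1.22613403e-04,
         1.42451661e-03],
       [ 2.98731430e-04,  9.47125420e-01,  3.20863443e-01,
        -8.37693500e-02],
       [ 0.00000000e+00,  0.00000000e+00,  0.00000000e+00,
         1.00000000e+00]])}
```

View pics/scene0.png

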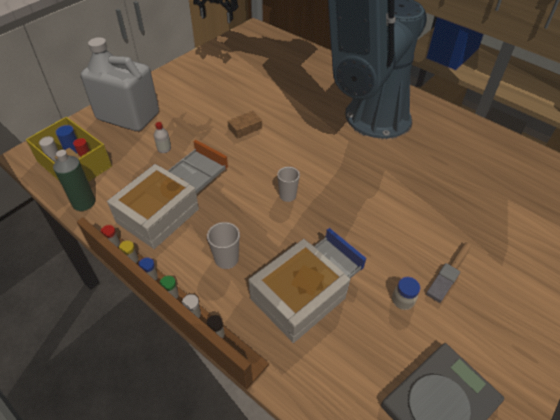

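View pics/top0.png

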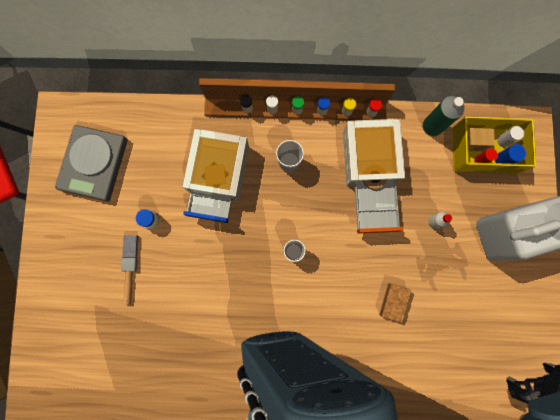

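```bash
cat > h.py <<'E'
from cell import arm
import cv2, numpy as np
def cam(n):
    c=arm.calibration(n)
    if n!="wrist":
        R=cv2.Rodrigues(c["rvec"])[0]; return c["intrinsics"],c["D"],R,np.array(c["tvec"])
def ray(n,uv):
    K,D,R,t=cam(n)
    p=cv2.undistortPoints(np.array(uv,float).reshape(-1,1,2),K,D).reshape(-1,2)
    d=np.c_[p,np.ones(len(p))]@R
    return -R.T@t,d
def onz(n,uv,z):
    o,d=ray(n,uv); return o+d*((z-o[2])/d[:,2])[:,None]
def proj(n,P):
    c=arm.calibration(n); return cv2.projectPoints(np.array(P,float),c["rvec"],c["tvec"],c["intrinsics"],c["D"])[0].reshape(-1,2)
E
python3 - <<'E'
from h import *
for n in("top","scene"):
    im=cv2.imread(f"pics/{n}0.png"); hsv=cv2.cvtColor(im,cv2.COLOR_BGR2HSV)
    print(n,"cam at",ray(n,[[0,0]])[0].round(3))
    for c,lo,hi in(("blue",(105,130,60),(128,255,255)),("orange",(3,170,120),(12,255,255))):
        m=cv2.inRange(hsv,lo,hi); k,l,s,ce=cv2.connectedComponentsWithStats(m)
        for i in range(1,k):
            if s[i,4]>60:
                r=cv2.minAreaRect(np.argwhere(l==i)[:,::-1].astype(np.float32))
                print(c,s[i],cv2.boxPoints(r).round(1).tolist(), onz(n,cv2.boxPoints(r),.082).round(3).tolist())
im=cv2.imread("pics/top0.png")
a=cv2.resize(im[120:240,170:260],None,fx=5,fy=5,interpolation=2)[:600]
b=cv2.resize(im[110:240,335:415],None,fx=4.6,fy=4.6,interpolation=2)
cv2.imwrite("pics/a.png",a);cv2.imwrite("pics/b.png",b)
im=cv2.imread("pics/scene0.png")
cv2.imwrite("pics/c.png",cv2.resize(im[130:340,100:380],None,fx=2.8,fy=2.8,interpolation=2))
E
```

```text
top cam at [0.429 0.028 1.192]
blue [318  97  12  13 116] [[315.5, 102.5], [323.5, 94.5], [331.5, 102.5], [323.5, 110.5]] [[0.899, -0.053, 0.082], [0.924, -0.075, 0.082], [0.9, -0.099, 0.082], [0.876, -0.076, 0.082]]
blue [496 144  30  19 361] [[495.20001220703125, 145.0], [524.5999755859375, 143.5], [525.5, 160.60000610351562], [496.1000061035156, 162.1999969482422]] [[0.792, -0.566, 0.082], [0.799, -0.653, 0.082], [0.749, -0.653, 0.082], [0.742, -0.567, 0.082]]
blue [136 210  18  17 238] [[136.0, 210.0], [153.0, 210.0], [153.0, 226.0], [136.0, 226.0]] [[0.575, 0.434, 0.082], [0.576, 0.387, 0.082], [0.532, 0.384, 0.082], [0.531, 0.431, 0.082]]
blue [184 211  43  11 173] [[183.5, 214.60000610351562], [184.3000030517578, 210.3000030517578], [226.39999389648438, 218.0], [225.60000610351562, 222.1999969482422]] [[0.566, 0.302, 0.082], [0.578, 0.301, 0.082], [0.56, 0.184, 0.082], [0.549, 0.186, 0.082]]
orange [359 226  44   7 164] [[358.8999938964844, 228.1999969482422], [401.8999938964844, 225.89999389648438], [402.20001220703125, 230.0], [359.1000061035156, 232.3000030517578]] [[0.543,
[... 885 characters left out ...]
, 0.082], [0.572, 0.303, 0.082], [0.58, 0.303, 0.082]]
blue [139 258  14  13 129] [[138.0, 263.0], [146.5, 254.5], [155.5, 263.5], [147.0, 272.0]] [[0.92, -0.084, 0.082], [0.892, -0.088, 0.082], [0.894, -0.053, 0.082], [0.922, -0.05, 0.082]]
blue [399 278  20  19 284] [[396.0, 285.0], [407.5, 273.5], [421.5, 287.5], [410.0, 299.0]] [[0.587, 0.394, 0.082], [0.544, 0.399, 0.082], [0.556, 0.441, 0.082], [0.598, 0.436, 0.082]]
orange [194 140  32  18  78] [[193.89999389648438, 141.10000610351562], [195.0, 139.1999969482422], [225.6999969482422, 155.6999969482422], [224.60000610351562, 157.6999969482422]] [[0.55, -0.296, 0.082], [0.543, -0.3, 0.082], [0.535, -0.183, 0.082], [0.542, -0.18, 0.082]]
```

View pics.

View pics/a.png

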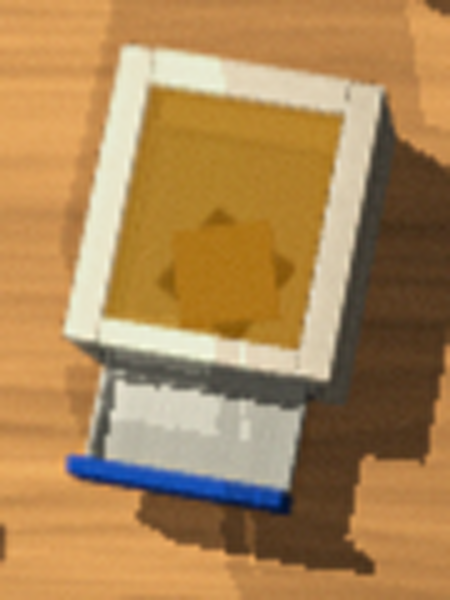

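View pics/b.png

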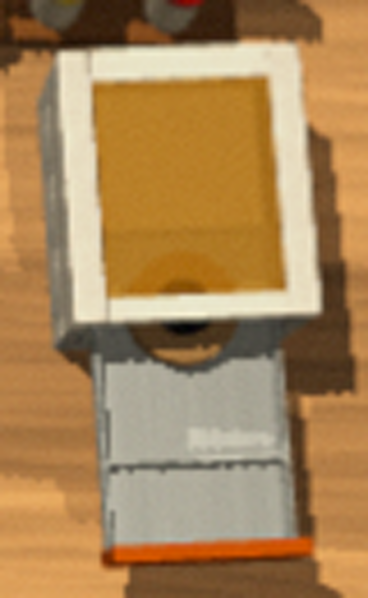

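View pics/c.png

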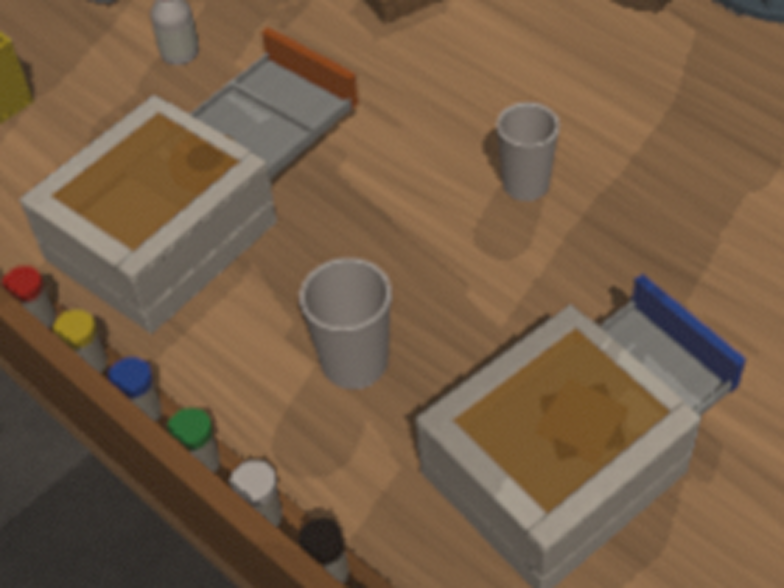

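```bash
python3 - <<'E'
from h import *
s=arm.observe(); R=cv2.Rodrigues(s["orientation"])[0]; print(R.round(3)); p=s["tcp_pos"]
f=lambda uv: onz("top",uv,.088)
B=f([[183,187],[236,196.6]]);O=f([[351.3,179.6],[405,178]])
print(B.round(3),O.round(3))
bl=np.array([.563,.243]); ol=np.array([.5425,-.238])
for n,E,l in(("blue",B,bl),("orange",O,ol)):
    m=E[:,:2].mean(0); y=E[0,:2]-E[1,:2]; w=np.linalg.norm(y);y/=w; x=np.array([y[1],-y[0]])
    print(n,"width",w,"yaw",np.degrees(np.arctan2(x[1],x[0])),"lip ahead of front",(m-l)@x, "lat",(l-m)@y)
    print(" origin",m+.085*x)
print("cup",onz("top",[[294,250]],.085))
E
```

```text
[[-0.     0.353 -0.936]
 [ 0.002 -0.936 -0.353]
 [-1.    -0.002 -0.   ]]
[[0.642 0.307 0.088]
 [0.619 0.16  0.088]] [[ 0.677 -0.156  0.088]
 [ 0.686 -0.305  0.088]]
blue width 0.14868973305803826 yaw -8.671669008782223 lip ahead of front 0.06815079362188745 lat -0.0007736586935694542
 origin [0.71451671 0.22067396]
orange width 0.14948310296840495 yaw 3.5753100153365662 lip ahead of front 0.13887986739054115 lat 0.0008678101726531537
 origin [ 0.76599825 -0.22490487]
cup [[ 0.47834755 -0.00268468  0.085     ]]
```

```bash
python3 -m creep '[[-1,0,0,0,7.3],[-1,0,0,0,7.3],[-1,0,0,0,7.3],[-1,0,0,0,7.3],[-1,0,-0.0458,-0.0149,0],[-1,0,-0.0458,-0.0149,0],[-1,0,-0.0458,-0.0149,0],[-1,0,-0.0458,-0.0149,0]]' && python3 -m creep '[[-1,0,-0.0458,-0.0149,0],[-1,0,-0.0458,-0.0149,0],[-1,0,-0.0458,-0.0149,0],[-1,0,-0.0458,-0.0149,0],[-1,0,-0.0458,-0.0149,0],[-1,0,-0.0458,-0.0149,0],[-1,0,-0.0458,-0.0149,0],[-1,0,-0.0458,-0.0149,0]]'
```

```text
time: 0.9
tcp_pos: [0.2894, -0.3637, 0.2308]
orientation: [-2.143, 0.16, 2.144]
force: [0.6, -0.6, 1.0]
opening: 0.006
time: 1.7
tcp_pos: [0.4617, -0.0189, 0.2312]
orientation: [-2.144, 0.16, 2.144]
force: [1.2, -1.2, -0.4]
opening: 0.002
```

```bash
python3 -m creep '[[-1,0,-0.0458,-0.0149,0],[-1,0,-0.0458,-0.0149,0],[-1,0,-0.0458,-0.0149,0],[-1,0,-0.0458,-0.0149,0],[-1,0,-0.0458,-0.0149,0],[-1,0,-0.0458,-0.0149,0],[-1,0,0,0,0]]'; python3 - <<'E'
from h import *
s=arm.observe(); print(s); R=cv2.Rodrigues(s["orientation"])[0]; print(R.round(3))
im=arm.read_camera("wrist")[:,:,::-1].copy()
c=arm.calibration("wrist");T=c["T_tool_cam"];K=c["intrinsics"]
Rc=R@T[:3,:3]; tc=s["tcp_pos"]+R@T[:3,3]
m=cv2.inRange(cv2.cvtColor(im,cv2.COLOR_BGR2HSV),(105,130,40),(128,255,255))
k,l,st,ce=cv2.connectedComponentsWithStats(m)
i=1+st[1:,4].argmax(); print(st[i])
r=cv2.boxPoints(cv2.minAreaRect(np.argwhere(l==i)[:,::-1].astype(np.float32)))
d=np.c_[cv2.undistortPoints(r.reshape(-1,1,2),K,c["D"]).reshape(-1,2),np.ones(4)]@Rc.T
print(r.round(),(tc+d*((.082-tc[2])/d[:,2])[:,None]).round(4))
cv2.imwrite("pics/w1.png",im)
cv2.imwrite("pics/top1.png",arm.read_camera("top")[:,:,::-1])
E
```

```text
time: 2.4
tcp_pos: [0.5911, 0.2424, 0.2294]
orientation: [-2.144, 0.154, 2.148]
force: [-0.7, 0.3, 0.2]
opening: -0.003
{'time': 2.4, 'q': array([2.02830811e-01, 3.22490948e-01, 1.43735051e+00, 1.68589415e-03,
       1.38291722e+00, 1.91757418e+00]), 'dq': array([-0.06277499, -0.06202797,  0.08363192, -0.04158322,  0.01761193,
       -0.0533438 ]), 'tau': array([  1.20116618, -51.57140493, -37.04355597,   0.32087037,
        -0.14448328,   0.53621108]), 'tcp_pos': array([0.59106791, 0.24236299, 0.2294488 ]), 'orientation': array([-2.14426054,  0.15368529,  2.14764202]), 'force': array([-0.65066476,  0.25827196,  0.20290566]), 'ft_torque': array([-0.04355594,  0.00246693,  0.0633598 ]), 'opening': -0.0031396933848420053}
[[-0.001 -0.144 -0.99 ]
 [ 0.001 -0.99   0.144]
 [-1.    -0.001  0.002]]
[ 211  205  132   22 2623]
[[211. 205.]
 [342. 205.]
 [342. 226.]
 [211. 226.]] [[0.589  0.2967 0.082 ]
 [0.5724 0.182  0.082 ]
 [0.5525 0.1836 0.082 ]
 [0.5695 0.3007 0.082 ]]
```

View pics/w1.png

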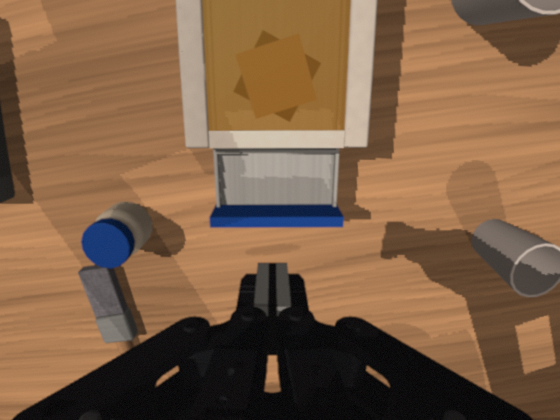

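```bash
python3 -m creep '[[-1,0.035,0,-0.003,0],[-1,0.035,0,0,0],[-1,0.03,0,0,0],[-1,0.02,0,0,0],[-1,0,0,0,0]]'; python3 - <<'E'
from h import *
s=arm.observe(); print(s["tcp_pos"])
cv2.imwrite("pics/w2.png",arm.read_camera("wrist")[:,:,::-1])
cv2.imwrite("pics/s2.png",cv2.resize(arm.read_camera("scene")[130:340,200:480,::-1],None,fx=2.8,fy=2.8))
E
```

```text
time: 3.0
tcp_pos: [0.5905, 0.2349, 0.1077]
orientation: [-2.137, 0.164, 2.152]
force: [-1.0, 0.1, -0.7]
opening: 0.002
[0.59048491 0.2349257  0.10774654]
```

View pics/w2.png

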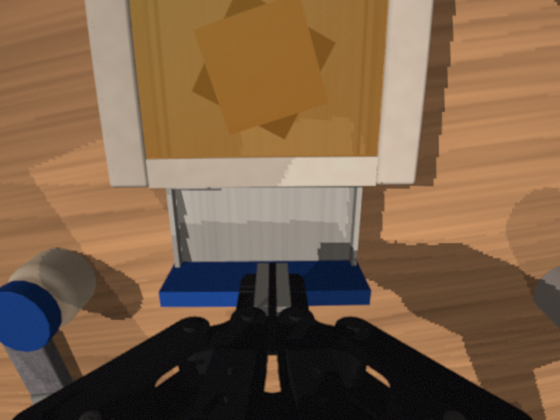

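View pics/s2.png

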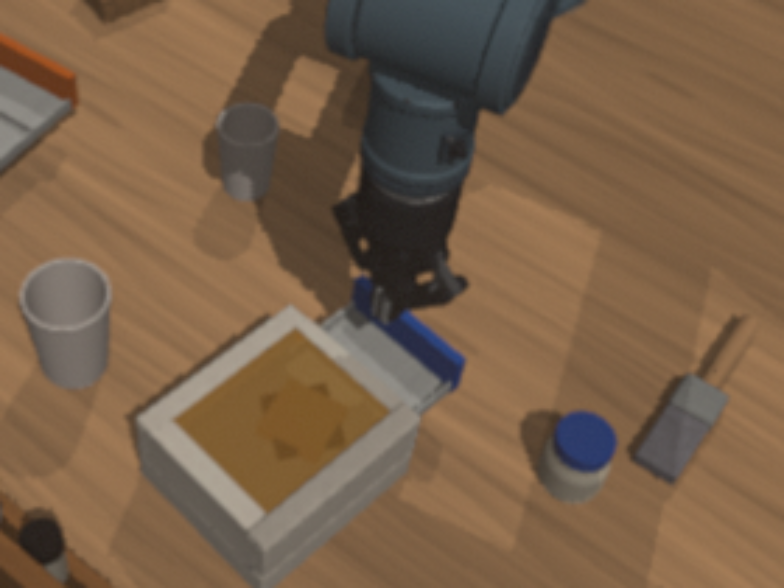

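```bash
python3 - <<'E'
from h import *
s=arm.observe(); R=cv2.Rodrigues(s["orientation"])[0]
c=arm.calibration("wrist");T=c["T_tool_cam"];K=c["intrinsics"]
# tool frame: plane at tool x = tcpz-.082
r=np.array([[161,304],[369,304],[265,263.]]);n=cv2.undistortPoints(r.reshape(-1,1,2),K,c["D"]).reshape(-1,2)
d=np.c_[n,np.ones(3)]@T[:3,:3].T
for X in(s["tcp_pos"][2]-.082,s["tcp_pos"][2]-.045):
    print((T[:3,3]+d*((X-T[0,3])/d[:,0])[:,None]).round(4))
Ti=np.linalg.inv(T)
P=np.array([[0,0,0],[0,0,-.011],[0,0,.011]])
Pc=P@Ti[:3,:3].T+Ti[:3,3]
print(cv2.projectPoints(Pc,np.zeros(3),np.zeros(3),K,c["D"])[0])
E
```

```text
[[ 0.0299 -0.0649  0.033 ]
 [ 0.0299  0.0578  0.0329]
 [ 0.0299 -0.0032  0.0057]]
[[ 0.0669 -0.0789  0.058 ]
 [ 0.0669  0.07    0.0579]
 [ 0.0669 -0.0041  0.0249]]
[[[270.52408148 281.64913306]]

 [[270.482283   260.74682023]]

 [[270.56471471 301.55711   ]]]
```

```bash
python3 -m creep '[[-1,0.02,0,0,0],[-1,0.02,0,0,0],[-1,0.014,0,0,0],[-1,0,0,0,0],[-1,0,0,0,0]]'
```

```text
time: 3.6
tcp_pos: [0.5941, 0.237, 0.0584]
orientation: [-2.145, 0.16, 2.143]
force: [1.0, 0.4, 0.1]
opening: -0.002
```

```bash
python3 -m creep '[[-1,0,0,0.004,0],[-1,0,0,0.004,0],[-1,0,0,0.004,0],[-1,0,0,0.004,0],[-1,0,0,0.005,0],[-1,0,0,0.006,0],[-1,0,0,0.006,0],[-1,0,0,0.006,0]]'; python3 -m creep '[[-1,0,0,0.006,0],[-1,0,0,0.006,0],[-1,0,0,0.006,0],[-1,0,0,0.006,0],[-1,0,0,0.006,0],[-1,0,0,0.006,0],[-1,0,0,0.006,0],[-1,0,0,0.006,0]]'; python3 - <<'E'
from h import *
cv2.imwrite("pics/w3.png",arm.read_camera("wrist")[:,:,::-1])
E
```

```text
time: 4.4
tcp_pos: [0.5549, 0.2429, 0.0578]
orientation: [-2.145, 0.16, 2.143]
force: [3.2, -0.9, 1.0]
opening: 0.002
time: 5.2
tcp_pos: [0.5068, 0.25, 0.0572]
orientation: [-2.144, 0.16, 2.144]
force: [2.0, -2.5, 0.9]
opening: 0.0
```

View pics/w3.png

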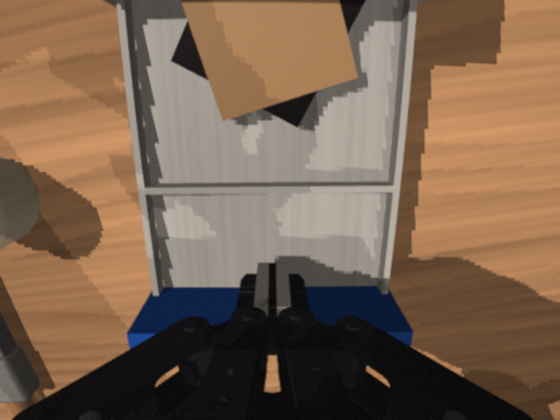

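```bash
python3 -m creep '[[-1,0,0,0.006,0],[-1,0,0,0.006,0],[-1,0,0,0.006,0],[-1,0,0,0.006,0],[-1,0,0,0.005,0],[-1,0,0,0.004,0],[-1,0,0,0.004,0],[-1,0,0,0.003,0]]'; python3 -m creep '[[-1,0,0,0.003,0],[-1,0,0,0.003,0]]'
```

```text
time: 6.05
tcp_pos: [0.4674, 0.2559, 0.0572]
orientation: [-2.144, 0.16, 2.144]
force: [3.3, -2.0, -1.4]
opening: 0.003
time: 6.25
tcp_pos: [0.4617, 0.2568, 0.0573]
orientation: [-2.144, 0.16, 2.144]
force: [3.2, -2.1, -1.9]
opening: -0.0
```

```bash
python3 -m creep '[[-1,0,0,0.003,0],[-1,0,0,0.003,0]]'; python3 -m creep '[[-1,0,0,0.002,0],[-1,0,0,0.002,0]]'
```

```text
time: 6.45
tcp_pos: [0.4581, 0.2575, 0.0576]
orientation: [-2.15, 0.159, 2.138]
force: [16.6, -4.1, -11.1]
opening: 0.005
time: 6.65
tcp_pos: [0.4582, 0.2579, 0.0585]
orientation: [-2.158, 0.158, 2.129]
force: [27.0, -6.8, -17.5]
opening: 0.002
```

```bash
python3 -m creep '[[-1,0,0,0,0]]'
```

```text
time: 6.75
tcp_pos: [0.4582, 0.2579, 0.0586]
orientation: [-2.157, 0.158, 2.129]
force: [21.8, -4.7, -15.1]
opening: -0.0
```

```bash
python3 -m creep '[[-1,0,0,-0.008,0],[-1,0,0,-0.008,0],[-1,0,0,-0.004,0],[-1,0,0,0,0],[-1,-0.03,0,0,0],[-1,-0.05,0,0,0],[-1,-0.05,0,0,0],[-1,-0.03,0,0,0]]'; python3 - <<'E'
from h import *
cv2.imwrite("pics/w4.png",arm.read_camera("wrist")[:,:,::-1])
im=arm.read_camera("top")[:,:,::-1];cv2.imwrite("pics/t4.png",im)
m=cv2.inRange(cv2.cvtColor(im,cv2.COLOR_BGR2HSV),(105,130,40),(128,255,255))
k,l,st,ce=cv2.connectedComponentsWithStats(m)
for i in range(1,k):
    if st[i,4]>30: print(st[i],onz("top",cv2.boxPoints(cv2.minAreaRect(np.argwhere(l==i)[:,::-1].astype(np.float32))),.082).round(3).tolist())
im=arm.read_camera("scene")[:,:,::-1];cv2.imwrite("pics/s4.png",im)
E
```

```text
time: 7.55
tcp_pos: [0.4725, 0.256, 0.2213]
orientation: [-2.148, 0.157, 2.14]
force: [0.6, 0.7, -0.3]
opening: 0.004
[318  97  12  13 117] [[0.899, -0.053, 0.082], [0.924, -0.075, 0.082], [0.9, -0.099, 0.082], [0.876, -0.076, 0.082]]
[496 144  30  19 397] [[0.762, -0.559, 0.082], [0.805, -0.64, 0.082], [0.761, -0.66, 0.082], [0.719, -0.579, 0.082]]
[186 257  34   9 123] [[0.442, 0.29, 0.082], [0.452, 0.289, 0.082], [0.439, 0.198, 0.082], [0.43, 0.199, 0.082]]
```

View pics/t4.png

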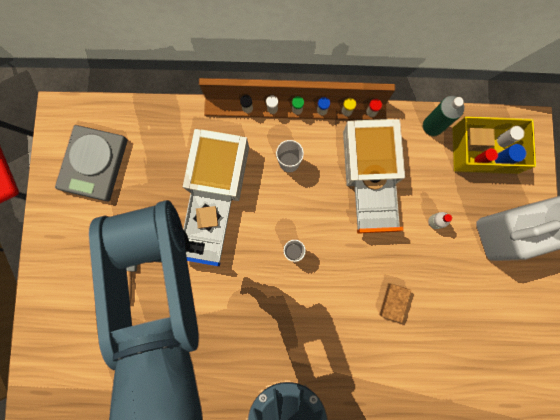

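View pics/s4.png

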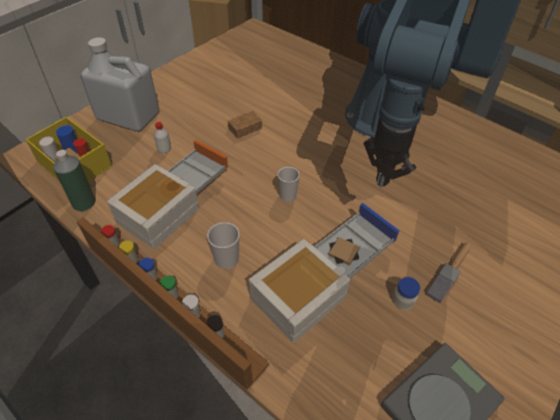

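View pics/w4.png

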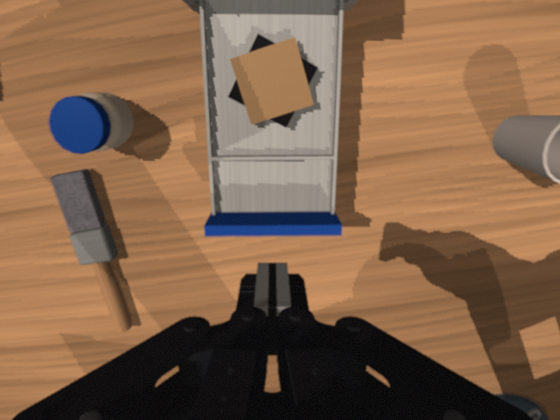

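```bash
python3 -m creep '[[-1,0,0,0,-6.25],[-1,0,0,0,-6.25],[-1,0,0.0452,0.0009,0],[-1,0,0.0452,0.0009,0],[-1,0,0.0452,0.0009,0],[-1,0,0.0452,0.0009,0],[-1,0,0.0452,0.0009,0],[-1,0,0.0452,0.0009,0]]';python3 -m creep '[[-1,0,0.0452,0.0009,0],[-1,0,0.0452,0.0009,0],[-1,0,0.0452,0.0009,0],[-1,0,0.0452,0.0009,0],[-1,0,0.0452,0.0009,0],[-1,0,0,0,0],[-1,0,0,0,0]]'; python3 - <<'E'
from h import *
s=arm.observe(); print(s["tcp_pos"],cv2.Rodrigues(s["orientation"])[0].round(3))
cv2.imwrite("pics/w5.png",arm.read_camera("wrist")[:,:,::-1])
E
```

```text
time: 8.5
tcp_pos: [0.4836, -0.0167, 0.2152]
orientation: [2.183, 0.078, -2.19]
force: [0.5, -0.2, -0.5]
opening: -0.002
time: 9.2
tcp_pos: [0.4951, -0.2411, 0.215]
orientation: [2.185, 0.077, -2.192]
force: [0.2, 0.8, 0.9]
opening: -0.003
[ 0.49513812 -0.24112943  0.2149821 ] [[-0.003  0.067 -0.998]
 [ 0.003 -0.998 -0.067]
 [-1.    -0.003  0.003]]
```

View pics/w5.png

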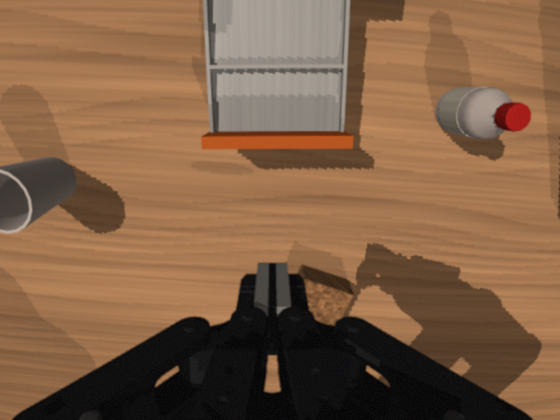

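```bash
python3 -m creep '[[-1,0.04,0,0,0],[-1,0.04,0,0,0],[-1,0.04,0,0,0],[-1,0.02,0,0,0],[-1,0.015,0,0,0],[-1,0,0,0,0],[-1,0,0,0,0]]'; python3 -m creep '[[-1,0,0,-0.006,0],[-1,0,0,-0.006,0],[-1,0,0,-0.005,0],[-1,0,0,-0.004,0],[-1,0,0,-0.004,0],[-1,0,0,-0.004,0],[-1,0,0,-0.004,0],[-1,0,0,-0.004,0]]';  python3 -m creep '[[-1,0,0,-0.005,0],[-1,0,0,-0.005,0],[-1,0,0,-0.006,0],[-1,0,0,-0.006,0],[-1,0,0,-0.006,0],[-1,0,0,-0.006,0]]'; python3 - <<'E'
from h import *
cv2.imwrite("pics/w6.png",arm.read_camera("wrist")[:,:,::-1])
E
```

```text
time: 9.95
tcp_pos: [0.497, -0.2409, 0.063]
orientation: [2.186, 0.076, -2.185]
force: [0.3, -0.3, -0.1]
opening: -0.004
time: 10.75
tcp_pos: [0.5332, -0.2388, 0.0622]
orientation: [2.185, 0.076, -2.187]
force: [-3.0, 1.0, 1.9]
opening: -0.002
time: 11.35
tcp_pos: [0.5677, -0.2362, 0.0622]
orientation: [2.186, 0.076, -2.186]
force: [-3.0, 1.6, 1.1]
opening: 0.001
```

View pics/w6.png

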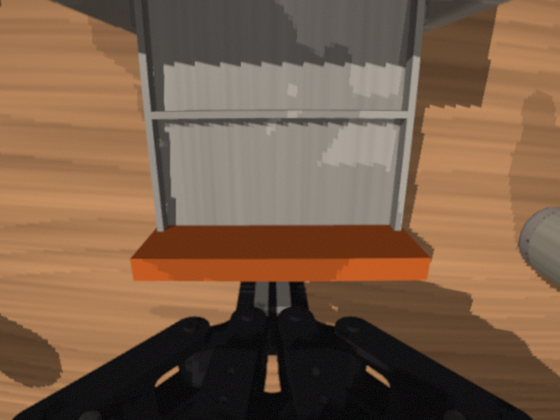

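```bash
python3 -m creep '[[-1,0,0,-0.006,0],[-1,0,0,-0.006,0],[-1,0,0,-0.005,0],[-1,0,0,-0.004,0],[-1,0,0,-0.003,0],[-1,0,0,-0.003,0]]'; python3 -m creep '[[-1,0,0,-0.003,0],[-1,0,0,-0.003,0]]'; python3 -m creep '[[-1,0,0,-0.002,0],[-1,0,0,-0.002,0]]'
```

```text
time: 12.0
tcp_pos: [0.5943, -0.2344, 0.0621]
orientation: [2.186, 0.076, -2.187]
force: [-3.7, 1.1, 0.6]
opening: 0.002
time: 12.2
tcp_pos: [0.6002, -0.234, 0.0621]
orientation: [2.186, 0.076, -2.187]
force: [-1.9, 1.2, 0.8]
opening: -0.001
time: 12.4
tcp_pos: [0.6041, -0.2337, 0.0622]
orientation: [2.186, 0.076, -2.187]
force: [-7.8, 2.2, 0.8]
opening: 0.0
```

```bash
python3 -m creep '[[-1,0,0,-0.002,0],[-1,0,0,-0.002,0]]'; python3 -m creep '[[-1,0,0,-0.001,0],[-1,0,0,0,0]]'
```

```text
time: 12.6
tcp_pos: [0.6041, -0.2337, 0.0621]
orientation: [2.176, 0.078, -2.197]
force: [-26.6, 0.4, 15.5]
opening: -0.001
time: 12.8
tcp_pos: [0.6041, -0.2337, 0.0622]
orientation: [2.174, 0.078, -2.199]
force: [-24.3, 0.5, 14.8]
opening: -0.002
```

Hard stop at the expected place. I'll back off, raise the arm and check.

```bash
python3 -m creep '[[-1,0,0,0.006,0],[-1,0,0,0.01,0],[-1,0,0,0.02,0],[-1,0,0,0,0],[-1,-0.03,0,0,0],[-1,-0.05,0,0,0],[-1,-0.05,0,0,0],[-1,-0.03,0,0,0]]'; python3 -m creep '[[-1,0,0,0.05,0],[-1,0,0,0.05,0],[-1,0,0,0.03,0],[-1,0,0,0,0],[-1,0,0,0,0]]'; python3 - <<'E'
from h import *
print(arm.observe()["force"])
im=arm.read_camera("top")[:,:,::-1];cv2.imwrite("pics/t7.png",im)
hsv=cv2.cvtColor(im,cv2.COLOR_BGR2HSV)
for c,lo,hi in(("blue",(105,130,60),(128,255,255)),("orange",(3,170,120),(12,255,255))):
    k,l,st,ce=cv2.connectedComponentsWithStats(cv2.inRange(hsv,lo,hi))
    for i in range(1,k):
        if st[i,4]>60: print(c,st[i],onz("top",cv2.boxPoints(cv2.minAreaRect(np.argwhere(l==i)[:,::-1].astype(np.float32))),.082).round(3).tolist())
cv2.imwrite("pics/s7.png",arm.read_camera("scene")[:,:,::-1])
E
```

```text
time: 13.6
tcp_pos: [0.5755, -0.237, 0.2276]
orientation: [2.191, 0.071, -2.177]
force: [0.6, -0.4, 0.1]
opening: 0.0
time: 14.1
tcp_pos: [0.4442, -0.2456, 0.2232]
orientation: [2.189, 0.073, -2.183]
force: [-0.0, -0.6, 0.2]
opening: 0.004
[-0.01101135 -0.55847759  0.20901943]
blue [318  97  12  12 115] [[0.916, -0.06, 0.082], [0.917, -0.091, 0.082], [0.884, -0.092, 0.082], [0.883, -0.06, 0.082]]
blue [496 144  30  19 370] [[0.791, -0.566, 0.082], [0.8, -0.653, 0.082], [0.75, -0.653, 0.082], [0.741, -0.567, 0.082]]
blue [136 210  18  17 236] [[0.575, 0.434, 0.082], [0.576, 0.387, 0.082], [0.532, 0.384, 0.082], [0.531, 0.431, 0.082]]
blue [175 255  44  11 153] [[0.447, 0.32, 0.082], [0.457, 0.319, 0.082], [0.439, 0.2, 0.082], [0.43, 0.201, 0.082]]
orange [355 199  46   6 121] [[0.621, -0.167, 0.082], [0.631, -0.292, 0.082], [0.619, -0.292, 0.082], [0.61, -0.167, 0.082]]
```

View pics/t7.png

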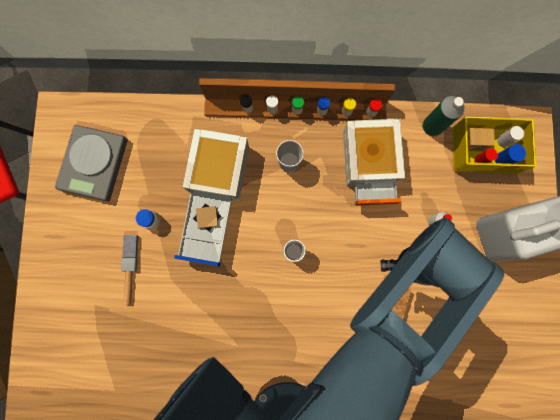

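View pics/s7.png

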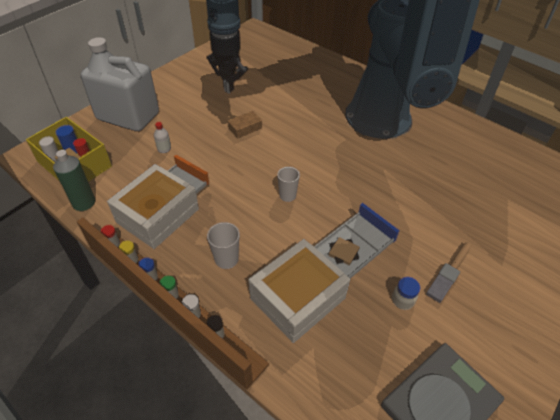

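```bash
python3 -c "
from cell import arm; print(arm.sign_off())"
```

```text
the job is handed in; nothing more can be done
None
```

The job is done and handed in at about 14 s. I used shut fingertips throughout and gripped nothing.

- **Blue tray:** I hooked behind the blue lip and drew it out until the fingers stopped moving and the force along the pull rose to about 27 N. The top camera then put the lip about 121 mm from where it started. The tray was already roughly 8 mm out by my measurement, so that agrees with the 130 mm stop.
- **Orange tray:** I pushed its lip in from the front until it stopped hard at about 27 N. The lip's middle then measured x ≈ 0.620 m, and the fully shut position works out at 0.621 m.
- **Last pictures:** The star lies flat in the open blue tray, and the plaque lies flat under the amber window. The cup, beaker, bottle, jar, block and brush look unmoved. In the top view the arm partly covers the hardener bottle and the block, but both are clear in the scene view.
- **Robot at hand-in:** The arm stood raised at z ≈ 0.22 m, touching nothing, with the force reading below 1 N.

No check failed. Two estimates of the orange box's heading differed by about 1° (3.6° and 4.8°). I pushed at about 4° and the tray closed cleanly.

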